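Set four finished scale models on their foam display pads

TASK

Four finished scale models stand about on the model-maker's bench among their foam display pads. Set each one upright on the pad that has the outline of its base, inside the outline and lined up with it (end for end or quarter turns of the square do not matter), put down gently and not dropped, and let go. Do not tip any model over, and leave the paint jar and the craft knife where they are.

Things in the scene. Friction and masses are not known exactly. Their poses are not given: they have to be found in the camera images.
- boat: Model fishing boat (brown hull, red stripe, white wheelhouse) on a dark-blue six-sided pointed base 40 (x) by 88 (y) by 6 mm. Hull 30 mm wide in x for |y| < 26 mm, z = 6 to 32 mm, bow to +y; wheelhouse (24 mm wide, y = -26 to -4) up to 53 mm, thin mast at y = 17 up to 60 mm. Grip the hull along x at the origin, TCP 34 mm above underside. Origin: centre of underside, z up. 50 to 100 g.
- cart: Model handcart of pale wood with a carton and grey bundle, on an orange rectangular base 44 (x) by 84 (y) by 6 mm. Two wheels, 32 mm discs centred at y = 0, z = 22 mm, flat outer faces 36 mm apart in x; load top at 48 mm; shafts to +y. Grip across the wheels (along x) at the origin, TCP 34 mm above underside. Origin: centre of underside, z up. 50 to 100 g.
- hut: Model hut (cream walls, red gable roof, chimney) on a green square base 46 by 46 by 6 mm. Walls 36 by 36 mm, z = 6 to 34 mm; gable ends face +x and -x, ridge along x at about 54 mm, roof eaves 42 mm over all in y, chimney to 56 mm. Grip along x or y at the origin, TCP 36 mm above underside. Origin: centre of underside, z up. 50 to 100 g.
- silo: Model grain silo: silver cylinder 32 mm in diameter, z = 6 to 48 mm, with two white bands and a dark cone up to 60 mm, on a dark-grey round base 50 mm in diameter, 6 mm thick. Grip the cylinder in any direction at the origin, TCP 36 mm above underside. Origin: centre of underside, z up. 50 to 100 g.
- boat_pad: Fixed pale-blue foam slab, 76 (x) by 120 (y) by 20 mm high; in the middle of its flat top is drawn its outline: dark-blue long pointed six-sided shape, long way along y, the line 5 to 9 mm outside the centred model's base. Origin: centre of the slab's underside, below the outline's centre; top at z = +20 mm.
- cart_pad: Fixed pale-blue foam slab, 76 (x) by 120 (y) by 20 mm high; in the middle of its flat top is drawn its outline: orange long rectangle, long way along y, the line 5 to 9 mm outside the centred model's base. Origin: centre of the slab's underside, below the outline's centre; top at z = +20 mm.
- hut_pad: Fixed pale-blue foam slab, 76 (x) by 120 (y) by 20 mm high; in the middle of its flat top is drawn its outline: green square, sides along x and y, the line 5 to 9 mm outside the centred model's base. Origin: centre of the slab's underside, below the outline's centre; top at z = +20 mm.
- silo_pad: Fixed pale-blue foam slab, 76 (x) by 120 (y) by 20 mm high; in the middle of its flat top is drawn its outline: dark-grey circle, the line 5 to 9 mm outside the centred model's base. Origin: centre of the slab's underside, below the outline's centre; top at z = +20 mm.
- paint_jar: Bystander: small paint jar with red cap, 42 mm in diameter, 50 mm high, standing. Origin: centre of its underside.
- craft_knife: Bystander: yellow craft knife, 18 mm wide (x), 12 mm high, lying along its y axis, handle 130 mm. Origin: centre of the handle's underside.

How it is judged:
By the outcome, as a careful person would: the job done as asked, in the order asked, and still so for the second after the job is handed in, with the robot touching nothing.
It also fails if it takes over 106 s, if anything falls off the work surface, if the arm or the gripper's body presses on something with over 40 N, if the wrist force passes 120 N, or if a joint passes its speed limit or range.

ROBOT

A 6-joint arm with a two-finger parallel gripper is mounted at the origin on the work surface. World frame = base frame: x ahead of the robot, y to its left, z up, the work surface at z = 0. Lengths are in m, angles in rad, forces in N, time in s.
With the tool pointing down it reaches from about 0.35 to 0.775 m from the base axis. Payload 5.5 kg.
Tool frame: the origin (TCP) lies between the finger pads, 19 mm behind the fingertips; this is the grasp point; z points along the fingers, y is the line along which they close (so a half turn about z gives the same grasp; the last joint's range is limited). The gripper opens to 85 mm and grips with 20 to 120 N. Pads are 22 mm wide; open, the fingers measure 114 mm over their backs; the gripper's body (76 mm by 85 mm) begins 54 mm behind the grasp point. The pads swing forward as they close: fully open they stand 13 mm farther back than shut.
Start: joints at [1.209, 0.313, 0.046, 1.304, 0, 1.431], TCP at [0.127, 0.561, 0.25] pointing down, gripper open.
Joint ranges: [-2.76, 2.76], [-0.86, 1.69], [-1.03, 1.26], [-2.2, 2.34], [-1.47, 1.5], [-3.14, 3.14]. Speed limits (rad/s): [2.57, 2.57, 3.14, 3.14, 3.14, 3.14].

INTERFACE

Orientations are given as a unit quaternion [w, x, y, z].
In Python, from workcell import status, optics, hand_in gives the robot as it stands.
- The arm moves only by the shell command python3 -m handwheel 'ROWS' [FORCE]. ROWS is a JSON object whose one key "deltas" holds a list of rows, each a list of 5 numbers: the opening, from -1 (shut) to 1 (fully open), then the shift along the tool's x, y, z in units of 40 mm (1.0 is 40 mm), then the turn about the tool's z in units of 10 degrees (1.0 is 10 degrees). In form: {"deltas": [[jaw, x, y, z, roll], ...]}. A call has 1 to 20 rows; each row shifts and turns the commanded pose from where the row before left it, along the tool's axes as they then stand; what a row does not reach is not made up. A row lasts 1/8 s, in which the tool goes at most 62.5 mm and 10.7 degrees, less where a joint would pass 70% of its speed; a pose out of reach is approached as far as the arm can. A call is refused whole if a number of a shift passes 1 or a number of a turn 1, either way. A call with a gripper value outside its range is refused whole. The fingers move at their own pace and stop on an object; FORCE is the grip in N (left out, the last holds). Time passes only in rows, so rows that do not move let the fingers close. It gives the time, the measured TCP pose, the force, the opening and the grip force at its end, in the units of the state.
- status.get_state(): the state, without advancing time (a new reading comes with each control period).
- optics.read_camera(name): name is "side" or "top" or "wrist"; returns a dict with "frame" (384x512x3 uint8, red, green, blue), "depth" (384x512 float32, m along the optical axis (not along the pixel's ray), 0 where there is no reading), "vfov" (degrees; the focal length in pixels is half the picture's height over the tangent of half this angle, whatever the lens; pixels are square), "cx", "cy" (the principal point, pixels), "origin" and "attitude" of the camera in the world. Camera axes: x right, y down, z forward; pixel columns grow to the right and rows downward; lengths in m; the calibration is good to about 2 mm. A picture is of the moment at which its call begins.
- hand_in(): hands the job in; it is judged then, once.
The state is a dict: "clock": time; "joint_pos": joint angles; "qvel": joint speeds; "tau": joint torques, N m; "tcp_pos": TCP position; "orientation": TCP orientation; "wrist_force": force on the tool from outside, world axes, zero at the start; "ft_torque": the same for the moment, N m; "finger_gap": finger opening in m; "grip_force": force on a finger pad.
Only numpy, scipy, OpenCV 4.12 (cv2) and the standard library are available. Lean on these libraries where they do the work, as an engineer would, in place of code of your own. Each camera call takes 0.05 s, during which the arm holds its last target. There are 200 camera calls.

## Working session

There is one attempt and no reset: what is moved stays moved. The work goes in short steps, Python scripts to look and compute and a shell command to move; the robot and the scene stay as the last step left them, time stands still between calls to the robot, and variables do not carry over. Pictures are saved under pics/ and viewed, at most 14 in all, crops included, and the job is handed in when it is done.

```bash
mkdir -p pics; ls; python3 - <<'E'
from workcell import status, optics
import cv2,numpy as np
print(status.get_state())
for n in ("top","side"):
    c=optics.read_camera(n); np.save(f"pics/{n}.npy",c,allow_pickle=True)
    print(n,c["vfov"],c["cx"],c["cy"],c["origin"],c["attitude"])
    cv2.imwrite(f"pics/{n}0.png",c["frame"][:,:,::-1])
E
```

```text
pics
{'clock': 0.0, 'joint_pos': array([1.20942017e+00, 3.14021903e-01, 4.49404008e-02, 1.30360367e+00,
       2.22369401e-05, 1.43120384e+00]), 'qvel': array([-0.00191871,  0.00230899, -0.00032845,  0.00057545,  0.00191721,
        0.00015525]), 'tau': array([-6.86765779e-04, -4.80628645e+01,  2.98532742e+01,  1.94523262e-02,
       -2.30507139e-04, -9.73290867e-06]), 'tcp_pos': array([0.12630473, 0.56044823, 0.24908084]), 'orientation': array([-2.44868541e-04,  1.10664666e-01,  9.93857354e-01, -9.12193576e-04]), 'wrist_force': array([-0.55936194,  0.04705791, -0.90170108]), 'ft_torque': array([0.04335556, 0.03847334, 0.04091851]), 'grip_force': 0.0, 'finger_gap': 0.08543864227316202}
top 44.734008269481315 256.0337410750726 189.98976075588484 [ 0.4728649  -0.06591176  1.19639621] [-0.04113127  0.71117756 -0.70080834  0.03744828]
side 52.82689586074086 258.5714113998625 195.41755391082197 [0.24481807 0.64100398 0.4979386 ] [ 0.11681044 -0.19785316  0.83830826 -0.49441755]
```

View pics/top0.png

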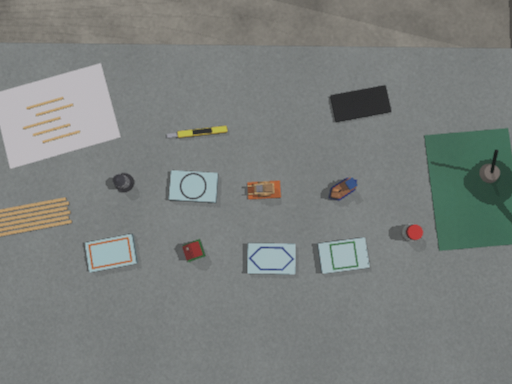

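View pics/side0.png

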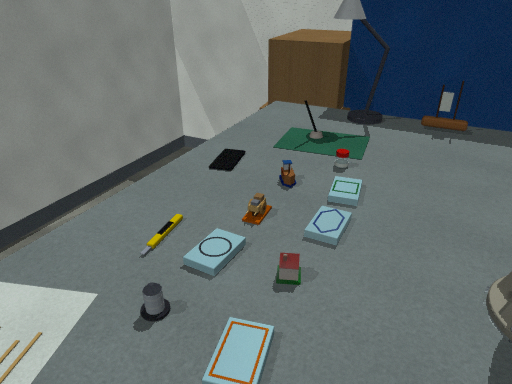

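The top view shows these, as pixel (col,row):
- Models: silo (123,183), hut (194,250), cart (264,190), boat (343,189).
- Pads: cart (110,253), silo (193,186), boat (271,259), hut (344,255).
- Bystanders: knife (200,132), jar (413,232).

The side view shows the same items, all standing.

```bash
cat > h.py <<'E'
import numpy as np, cv2
from scipy.spatial.transform import Rotation as R
from workcell import status, optics
def cam(n): return optics.read_camera(n)
def rot(q): return R.from_quat(np.r_[q[1:],q[0]])
def rays(c,uv):
    f=c["frame"].shape[0]/2/np.tan(np.radians(c["vfov"]/2)); uv=np.atleast_2d(uv).astype(float)
    return rot(c["attitude"]).apply(np.c_[(uv-[c["cx"],c["cy"]])/f,np.ones(len(uv))])
def plane(c,uv,z):
    d=rays(c,uv); o=np.array(c["origin"]); return o+d*((z-o[2])/d[:,2])[:,None]
def dpt(c,uv):
    uv=np.atleast_2d(uv).astype(int); return np.array(c["origin"])+rays(c,uv)*c["depth"][uv[:,1],uv[:,0]][:,None]
def tri(c1,u1,c2,u2):
    a,b=rays(c1,u1)[0],rays(c2,u2)[0]; o1,o2=np.array(c1["origin"]),np.array(c2["origin"])
    s=np.linalg.lstsq(np.c_[a,-b],o2-o1,rcond=None)[0]; p,q=o1+a*s[0],o2+b*s[1]
    return (p+q)/2,np.linalg.norm(p-q)
def project(c,p):
    f=c["frame"].shape[0]/2/np.tan(np.radians(c["vfov"]/2)); q=rot(c["attitude"]).inv().apply(np.atleast_2d(p)-c["origin"])
    return q[:,:2]/q[:,2:]*f+[c["cx"],c["cy"]]
def blob(m,seed,r):
    "largest contour of mask m within r px of seed"
    w=np.zeros_like(m); cv2.circle(w,tuple(int(v) for v in seed),int(r),255,-1); k=cv2.findContours(m&w,0,2)[0]
    return max(k,key=cv2.contourArea)[:,0] if k else None
def rect(p):
    "min area rect of world xy points: centre mm, sizes mm (long first), yaw of long side deg"
    (x,y),(w,h),a=cv2.minAreaRect((p[:,:2]*1000).astype(np.float32))
    if h>w: w,h,a=h,w,a+90
    return np.round([x,y,w,h,(a+90)%180-90],1)
E
python3 - <<'E'
from h import *
t=np.load("pics/top.npy",allow_pickle=True).item(); s=np.load("pics/side.npy",allow_pickle=True).item()
tp=dict(cart_pad=(110,253),silo_pad=(193,186),boat_pad=(271,259),hut_pad=(344,255))
H=cv2.cvtColor(t["frame"],cv2.COLOR_RGB2HSV)
pm=cv2.inRange(H,(80,25,140),(110,255,255)); pm=cv2.morphologyEx(pm,cv2.MORPH_CLOSE,np.ones((5,5)))
Hs=cv2.cvtColor(s["frame"],cv2.COLOR_RGB2HSV); sm=cv2.morphologyEx(cv2.inRange(Hs,(80,25,140),(110,255,255)),cv2.MORPH_CLOSE,np.ones((7,7)))
for k,u in tp.items():
    b=blob(pm,u,32); z=np.median(dpt(t,np.mgrid[-6:7,-6:7].reshape(2,-1).T+u)[:,2])
    print(k,rect(plane(t,b,.02)),"depth z",round(z*1000,1))
for k,u in dict(silo=(123,183),hut=(194,250),cart=(264,190),boat=(343,189),jar=(413,232),knife=(200,132)).items():
    p=dpt(t,np.mgrid[-20:21,-20:21].reshape(2,-1).T+u); q=p[(p[:,2]>.012)&(p[:,2]<.1)]
    print(k,rect(q) if len(q)>5 else 0,"zmax",q[:,2].max().round(4) if len(q) else 0, "centre",plane(t,u,.0).round(3))
st=dict(cart_pad=(241,352),silo_pad=(216,245),boat_pad=(329,221),hut_pad=(346,186))
for k in tp:
    P,e=tri(t,tp[k],s,st[k]); print(k,"tri",P.round(3),round(e,4))
P,e=tri(t,(413,232),s,(342,153)); print("jar",P,e)
E
```

```text
cart_pad [441.2 304.  120.4  76.7 -78.3] depth z 20.5
silo_pad [613.2 102.  120.5  76.6  87.6] depth z 19.8
boat_pad [433.2 -98.7 119.8  76.5 -89.7] depth z 20.4
hut_pad [ 444.1 -279.2  119.2   76.8  -81.8] depth z 20.0
silo [622.6 281.1  32.2  31.1  -3. ] zmax 0.0656 centre [[0.62  0.286 0.   ]]
hut [451.5  95.8  42.2  35.9 -69.3] zmax 0.0594 centre [[0.45  0.097 0.   ]]
cart [607.2 -78.5  81.   38.2 -86.7] zmax 0.0539 centre [[ 0.607 -0.079  0.   ]]
boat [ 609.8 -275.2   66.5   30.5  -55.6] zmax 0.061 centre [[ 0.612 -0.283  0.   ]]
jar [ 504.7 -447.4   38.7   38.6   47.2] zmax 0.0566 centre [[ 0.504 -0.461  0.   ]]
knife [756.6  88.9 105.9  18.  -81.6] zmax 0.0197 centre [[0.757 0.09  0.   ]]
cart_pad tri [0.441 0.305 0.019] 0.0017
silo_pad tri [0.612 0.101 0.024] 0.0012
boat_pad tri [ 0.433 -0.098  0.019] 0.003
hut_pad tri [ 0.445 -0.28   0.022] 0.001
jar [ 0.50429168 -0.44604855  0.04321481] 0.002213724181439006
```

```bash
cat >> h.py <<'E'
def go(x,y,z,yaw=None,mod=180):
    "print units to reach TCP mm target, tool y axis at yaw deg (mod): roll, then shift BEFORE roll and AFTER roll"
    s=status.get_state(); q=rot(s["orientation"]); M=q.as_matrix(); d=np.array([x,y,z])/1e3-s["tcp_pos"]
    cur=np.degrees(np.arctan2(M[1,1],M[0,1])); dy=0 if yaw is None else (yaw-cur+mod/2)%mod-mod/2
    N=M@R.from_euler("z",-dy,degrees=True).as_matrix()
    print("tcp",(s["tcp_pos"]*1e3).round(1),"yaw",cur.round(1),"j6",s["joint_pos"][5].round(2),"t",round(s["clock"],2),"F",s["wrist_force"].round(1),"gap",round(s["finger_gap"],4),
      "\nroll",round(-dy/10,2),"shift-before",(M.T@d/.04).round(2),"shift-after",(N.T@d/.04).round(2))
E
R='[1,-0.68,-0.205,0,0]'; python3 -m handwheel '{"deltas":[[1,-0.4,-0.1,0,0],[1,-0.68,-0.21,0,0],[1,-0.68,-0.21,0,0],[1,-0.68,-0.21,0,0],[1,-0.68,-0.21,0,0],[1,-0.68,-0.21,0,0],[1,-0.68,-0.21,0,0],[1,-0.68,-0.21,0,0],[1,-0.68,-0.21,0,0],[1,-0.68,-0.21,0,0],[1,-0.68,-0.21,0,0],[1,-0.68,-0.21,0,0],[1,-0.68,-0.21,0,0],[1,-0.68,-0.21,0,0],[1,-0.68,-0.21,0,0],[1,-0.68,-0.21,0,0],[1,-0.68,-0.21,0,0],[1,-0.68,-0.21,0,0],[1,-0.4,-0.1,0,0],[1,0,0,0,0]]}' 40
python3 - <<'E'
from h import *
go(622,281,200)
c=cam("wrist"); np.save("pics/w1.npy",c,allow_pickle=True); cv2.imwrite("pics/w1.png",c["frame"][:,:,::-1]); print(c["origin"],rot(c["attitude"]).as_matrix().round(2),c["vfov"])
E
```

```text
clock: 2.6
tcp_pos: [0.5764, 0.304, 0.2495]
orientation: [-0.0, 0.112, 0.994, -0.0]
wrist_force: [-0.7, -0.6, 0.6]
finger_gap: 0.0856
grip_force: 0.0
tcp [576.4 304.  249.5] yaw 77.2 j6 0.59 t 2.6 F [-0.7 -0.6  0.6] gap 0.0856 
roll 0.0 shift-before [-1.24 -0.31  1.24] shift-after [-1.24 -0.31  1.24]
[0.49838526 0.32252358 0.37307974] [[ 0.22  0.93  0.31]
 [ 0.97 -0.21 -0.07]
 [ 0.    0.31 -0.95]] 59.122056726619626
```

View pics/w1.png

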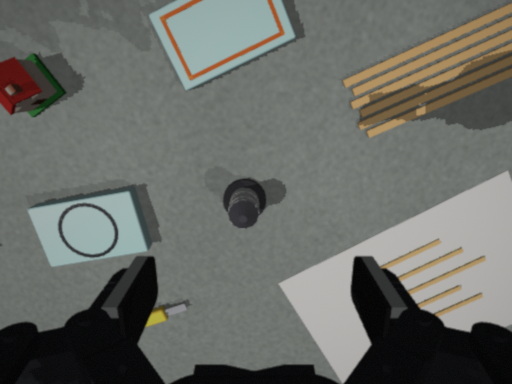

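The wrist view shows the silo's base at about (245,193) with its cone at (243,215). The silo pad ring is at (88,230) and the cart pad is at the top, (222,30).

```bash
cat >> h.py <<'E'
def circ(p):
    p=p[:,:2]*1000; a=np.linalg.lstsq(np.c_[2*p,np.ones(len(p))],(p**2).sum(1),rcond=None)[0]
    return np.r_[a[:2],np.sqrt(a[2]+a[0]**2+a[1]**2)].round(1)
E
python3 - <<'E'
from h import *
c=np.load("pics/w1.npy",allow_pickle=True).item(); t=np.load("pics/top.npy",allow_pickle=True).item()
V=c["frame"].max(2)
m=cv2.inRange(V,0,45); b=blob(m,(245,193),40); a=b[b[:,1]<200]
print("base",len(a),circ(plane(c,a,.006)), "bottom?",a.min(0),a.max(0))
g=np.mgrid[-35:36,-35:36].reshape(2,-1).T+[245,200]; p=dpt(c,g); q=p[p[:,2]>.052]
print("apex",(q[:,:2].mean(0)*1e3).round(1),p[:,2].max(), "bench z",np.median(dpt(c,np.mgrid[0:20,0:20].reshape(2,-1).T+[300,100])[:,2]))
T,e=tri(c,(243,218),t,(118,177)); print("tri apex(rough)",T,e)
b=blob(cv2.inRange(V,0,100),(88,230),36); print("pad ring outer",circ(plane(c,b,.02)),"ring z",np.median(dpt(c,np.mgrid[-8:9,-8:9].reshape(2,-1).T+[88,230])[:,2]))
Vt=t["frame"].max(2); b=blob(cv2.inRange(Vt,0,100),(193,186),15); print("top ring",circ(plane(t,b,.02)))
b=blob(cv2.inRange(Vt,0,60),(123,183),14); print("top silo dark",circ(plane(t,b,.006)))
E
```

```text
base 46 [617.6 284.4  18.3] bottom? [224 179] [265 199]
apex [614. 285.] 0.3730797360727192 bench z -0.0004580067295107404
tri apex(rough) [0.62696545 0.28256478 0.05360239] 0.0020002476603892907
pad ring outer [615.2 101.7  33. ] ring z 0.019487890083877413
top ring [282.8  96.3 298.7]
top silo dark [614.7 277.6  14.3]
```

```bash
python3 - <<'E'
from h import *
c=np.load("pics/w1.npy",allow_pickle=True).item(); t=np.load("pics/top.npy",allow_pickle=True).item()
V=c["frame"].max(2)
for th in (35,50,60):
    b=cv2.convexHull(blob(cv2.inRange(V,0,th),(245,193),30).reshape(-1,1,2))[:,0]; a=b[b[:,1]<203]
    print(th,len(a),circ(plane(c,a,.006)),a.tolist())
g=np.mgrid[-25:26,-35:36].reshape(2,-1).T+[245,200]; p=dpt(c,g); ok=(p[:,2]<.1)
q=p[ok&(p[:,2]>.05)]; print("cone",(q.mean(0)*1e3).round(1),q.max(0)); q=p[ok&(p[:,2]>.012)&(p[:,2]<.044)]; print("cyl",circ(q),len(q))
p=dpt(t,np.mgrid[-15:16,-15:16].reshape(2,-1).T+[121,181]); q=p[(p[:,2]>.048)&(p[:,2]<.1)]; print("top cone",(q.mean(0)*1e3).round(1),len(q))
q=p[(p[:,2]>.003)&(p[:,2]<.009)]; print("top base",(q.mean(0)*1e3).round(1),len(q))
E
```

```text
35 9 [617.3 291.5  15.6] [[248, 179], [254, 181], [258, 184], [261, 187], [263, 190], [264, 193], [265, 199], [244, 186], [244, 179]]
50 15 [621.9 283.6  23.9] [[250, 179], [253, 180], [255, 181], [259, 184], [261, 186], [263, 189], [264, 191], [265, 195], [224, 195], [225, 192], [228, 186], [229, 185], [233, 182], [237, 180], [241, 179]]
60 16 [622.2 283.6  24.5] [[249, 178], [254, 180], [257, 182], [262, 187], [264, 190], [265, 193], [223, 201], [224, 194], [225, 191], [226, 189], [228, 186], [230, 184], [234, 181], [236, 180], [240, 179], [248, 178]]
cone [622.  282.7  54.6] [0.63667132 0.29627677 0.06163354]
cyl [623.7 282.   16. ] 268
top cone [621.6 280.5  54. ] 114
top base [622.8 283.2   5.3] 184
```

```bash
python3 -m handwheel '{"deltas":[[1,-0.31,-0.06,0.3,0],[1,-0.31,-0.07,0.5,0],[1,-0.31,-0.07,0.6,0],[1,-0.3,-0.06,0.6,0],[1,0,0,0.6,0],[1,0,0,0.6,0],[1,0,0,0.6,0],[1,0,0,0.5,0],[1,0,0,0.4,0],[1,0,0,0.34,0],[1,0,0,0.3,0],[1,0,0,0,0],[1,0,0,0,0]]}' 40
python3 - <<'E'
from h import *
go(622,283,36)
E
```

```text
clock: 4.28
tcp_pos: [0.6218, 0.2843, 0.037]
orientation: [0.0, 0.111, 0.994, 0.0]
wrist_force: [-0.5, -0.7, 0.2]
finger_gap: 0.0855
grip_force: 0.0
tcp [621.8 284.3  37. ] yaw 77.3 j6 0.53 t 4.28 F [-0.5 -0.7  0.2] gap 0.0855 
roll 0.0 shift-before [-0.01 -0.03  0.03] shift-after [-0.01 -0.03  0.03]
```

```bash
python3 -m handwheel '{"deltas":[[0,0,0,0,0],[-0.3,0,0,0.03,0],[-1,0,0,0,0],[-1,0,0,0,0],[-1,0,0,0,0],[-1,0,0,0,0],[-1,0,0,0,0],[-1,0,0,0,0],[-1,0,0,-0.3,0],[-1,0,0,-0.6,0],[-1,0,0,-0.6,0],[-1,0,0,-0.6,0],[-1,0,0,0,0]]}' 40
python3 - <<'E'
from h import *
go(614.5,102,110)
c=cam("wrist"); np.save("pics/w2.npy",c,allow_pickle=True); cv2.imwrite("pics/w2.png",c["frame"][:,:,::-1])
E
```

```text
clock: 5.9
tcp_pos: [0.6226, 0.2846, 0.1216]
orientation: [0.002, 0.111, 0.994, 0.001]
wrist_force: [-0.4, 0.3, -0.8]
finger_gap: 0.0309
grip_force: 39.8
tcp [622.6 284.6 121.6] yaw 77.3 j6 0.53 t 5.9 F [-0.4  0.3 -0.8] gap 0.0309 
roll 0.0 shift-before [-0.8  -4.5   0.28] shift-after [-0.8  -4.5   0.28]
```

View pics/w2.png

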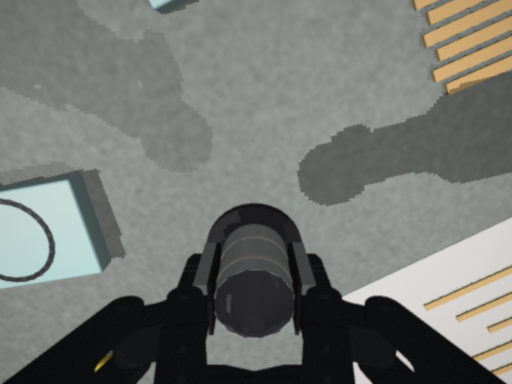

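The silo is held: its base arc tops out at (253,204) and the cone is at (253,300). I'll work out its offset in the grip, then move it over the pad.

```bash
python3 - <<'E'
from h import *
c=np.load("pics/w2.npy",allow_pickle=True).item()
m=cv2.inRange(c["frame"].max(2),0,50); pts=[]
for u in range(225,285,3):
    r=np.where(m[195:240,u]>0)[0]
    if len(r): pts.append((u,195+r[0]))
print(pts[::5],circ(plane(c,pts,.0916)))
P=plane(c,pts,.0916)[:,:2]*1e3
from scipy.optimize import least_squares
print(least_squares(lambda v:np.hypot(*(P-v).T)-25,[622,284]).x)
E
python3 -m handwheel '{"deltas":[[-1,-0.08,-0.25,0,0],[-1,-0.08,-0.5,0,0],[-1,-0.08,-0.5,0,0],[-1,-0.08,-0.5,0,0],[-1,-0.08,-0.5,0,0],[-1,-0.08,-0.5,0,0],[-1,-0.08,-0.5,0,0],[-1,-0.08,-0.5,0,0],[-1,-0.08,-0.5,0,0],[-1,-0.08,-0.25,0,0],[-1,0,0,0,0],[-1,0,0,0,0]]}' 40
python3 - <<'E'
from h import *
go(614.5,102,70)
E
```

```text
[(225, np.int64(213)), (240, np.int64(206)), (255, np.int64(204)), (270, np.int64(206))] [623.3 285.4  23.8]
[624.58195335 285.09935724]
clock: 7.45
tcp_pos: [0.613, 0.1019, 0.1192]
orientation: [0.0, 0.11, 0.994, 0.0]
wrist_force: [0.4, -0.4, -0.5]
finger_gap: 0.0309
grip_force: 39.8
tcp [613.  101.9 119.2] yaw 77.3 j6 0.26 t 7.45 F [ 0.4 -0.4 -0.5] gap 0.0309 
roll 0.0 shift-before [-0.04  0.01  1.23] shift-after [-0.04  0.01  1.23]
```

```bash
python3 -m handwheel '{"deltas":[[-1,0,0,0.4,0],[-1,0,0,0.4,0],[-1,0,0,0.4,0],[-1,0,0,0.25,0],[-1,0,0,0.08,0],[-1,0,0,0.03,0],[-1,0,0,0,0],[-1,0,0,0,0]]}'
python3 - <<'E'
from h import *
go(613,102,56)
E
```

```text
clock: 8.45
tcp_pos: [0.6134, 0.1015, 0.0574]
orientation: [0.001, 0.111, 0.994, 0.0]
wrist_force: [-0.3, 0.8, -1.8]
finger_gap: 0.0312
grip_force: 39.8
tcp [613.4 101.5  57.4] yaw 77.3 j6 0.26 t 8.45 F [-0.3  0.8 -1.8] gap 0.0312 
roll 0.0 shift-before [0.01 0.01 0.03] shift-after [0.01 0.01 0.03]
```

```bash
python3 -m handwheel '{"deltas":[[-1,0,0,0.02,0],[-1,0,0,0.02,0],[-1,0,0,0,0],[-1,0,0,0,0]]}'
```

```text
clock: 8.95
tcp_pos: [0.6131, 0.1015, 0.0556]
orientation: [0.0, 0.111, 0.994, 0.0]
wrist_force: [0.2, 0.4, 2.8]
finger_gap: 0.0309
grip_force: 40.0
```

```bash
python3 -m handwheel '{"deltas":[[-0.5,0,0,0,0],[0,0,0,0,0],[0.5,0,0,0,0],[1,0,0,0,0],[1,0,0,0,0],[1,0,0,-0.2,0],[1,0,0,-0.5,0],[1,0.2,0,-0.8,0],[1,0.6,0,-0.8,0],[1,0.8,0,-0.8,0],[1,0.8,0,-0.8,0],[1,0.8,0,-0.8,0],[1,0.4,0,0,0],[1,0,0,0,0]]}'
python3 - <<'E'
from h import *
go(435,100,250)
c=cam("wrist"); np.save("pics/w3.npy",c,allow_pickle=True); cv2.imwrite("pics/w3.png",c["frame"][:,:,::-1])
E
```

```text
clock: 10.7
tcp_pos: [0.4718, 0.1334, 0.2435]
orientation: [0.0, 0.11, 0.994, 0.0]
wrist_force: [0.5, 1.0, -0.2]
finger_gap: 0.0855
grip_force: 0.0
tcp [471.8 133.4 243.5] yaw 77.3 j6 0.33 t 10.7 F [ 0.5  1.  -0.2] gap 0.0855 
roll 0.0 shift-before [ 0.71 -1.02 -0.16] shift-after [ 0.71 -1.02 -0.16]
```

View pics/w3.png

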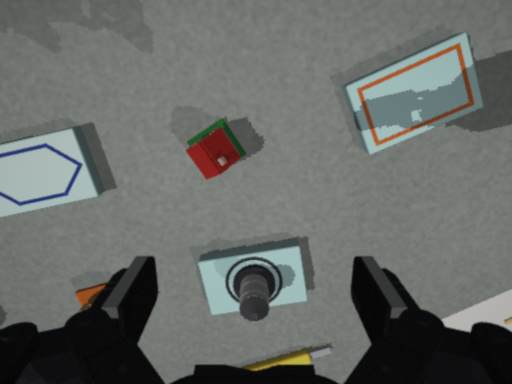

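The silo stands inside its ring at (253,280), looking concentric. The hut shows its red roof at (215,155) with green base edges up and to the right. The cart pad is at (418,97) and the boat pad is partly visible at the left.

```bash
cat > m.py <<'E'
from h import *
def cloud(c,u,r,lo,hi):
    p=dpt(c,np.mgrid[-r:r+1,-r:r+1].reshape(2,-1).T+np.array(u)); return p[(p[:,2]>lo)&(p[:,2]<hi)]
def padm(c,u,r):
    m=cv2.morphologyEx(cv2.inRange(cv2.cvtColor(c["frame"],cv2.COLOR_RGB2HSV),(80,20,90),(110,150,255)),cv2.MORPH_CLOSE,np.ones((9,9))); b=blob(m,u,r); return rect(plane(c,b,.02))
def colm(c,u,r,lo,hi,z):
    m=cv2.inRange(cv2.cvtColor(c["frame"],cv2.COLOR_RGB2HSV),lo,hi); b=blob(m,u,r); return rect(plane(c,b,z))
E
python3 - <<'E'
from m import *
c=np.load("pics/w3.npy",allow_pickle=True).item(); t=np.load("pics/top.npy",allow_pickle=True).item()
V=c["frame"].max(2)
for n,C,u in (("w",c,(215,152)),("t",t,(193,250))):
    q=cloud(C,u,32 if n=="w" else 15,.03,.1); print(n,"roof",rect(q),q[:,2].max().round(4))
    k=(q[:,2]>.049); print(n,"ridge",rect(q[k]),k.sum())
    print(n,"base cloud",rect(cloud(C,u,32 if n=="w" else 15,.003,.009)))
    print(n,"green",colm(C,u,40 if n=="w" else 15,(40,80,30),(85,255,255),.006))
    print(n,"red",colm(C,u,40 if n=="w" else 15,(170,120,60),(180,255,255),.04),colm(C,u,40 if n=="w" else 15,(0,120,60),(6,255,255),.04))
pts=[]
for a in np.radians(np.arange(0,360,6)): pass
print("cartpad w",colm(c,(415,95),75,(5,150,90),(20,255,255),.02),padm(c,(413,97),75))
print("cartpad t",colm(t,(110,253),30,(5,120,90),(20,255,255),.02))
print("hutpad t",colm(t,(344,255),20,(40,60,30),(95,255,160),.02))
print("boatpad t",colm(t,(271,259),25,(105,100,30),(130,255,200),.02))
E
```

```text
w roof [452.2  96.5  42.3  36.1 -69.7] 0.0568
w ridge [451.4  98.5  35.9  18.8  20.9] 551
w base cloud [452.2  96.6  46.1  46.  -69.7]
w green [452.4  97.1  45.6  45.5 -69.7]
w red [nan nan  0.  0.  0.] [452.9  98.2  41.3  38.1 -69.7]
t roof [451.5  95.8  42.2  35.8 -69.3] 0.0594
t ridge [451.7  95.4  36.3  20.1  30.8] 95
t base cloud [450.6  99.3  76.6  75.5 -89.1]
t green [450.7  96.1  44.2  41.4  20.1]
t red [nan nan  0.  0.  0.] [451.2  96.   39.4  35.8 -69.7]
cartpad w [443.9 304.4 100.7  60.6 -78.5] [443.2 301.7 123.8  78.  -78.5]
cartpad t [459.2 353.5  15.7   6.  -49.8]
hutpad t [ 444.  -279.1   62.6   62.6    8.2]
boatpad t [ 423.6 -105.5   92.    47.3  -65.2]
```

```bash
python3 - <<'E'
from h import *
go(452,96.6,36,20.4)
E
```

```text
tcp [472.4 133.2 242.8] yaw 77.3 j6 0.33 t 10.75 F [-0.4  0.1 -1. ] gap 0.085 
roll 5.69 shift-before [ 0.3  -1.    5.17] shift-after [-0.68 -0.8   5.17]
```

```bash
python3 -m handwheel '{"deltas":[[1,0.1,-0.34,0.3,0],[1,0.1,-0.33,0.4,0],[1,0.1,-0.33,0.3,0],[1,0,0,0.2,0.9],[1,0,0,0.2,0.9],[1,0,0,0.2,0.9],[1,0,0,0.2,0.9],[1,0,0,0.2,0.9],[1,0,0,0.2,0.9],[1,0,0,0.2,0.29],[1,0,0,0,0]]}'
python3 - <<'E'
from h import *
go(452,96.6,36,20.4)
E
```

```text
clock: 12.12
tcp_pos: [0.4517, 0.0964, 0.1454]
orientation: [-0.001, 0.571, 0.821, -0.001]
wrist_force: [-1.2, 0.5, -0.9]
finger_gap: 0.0853
grip_force: 0.0
tcp [451.7  96.4 145.4] yaw 20.4 j6 1.25 t 12.12 F [-1.2  0.5 -0.9] gap 0.0853 
roll -0.0 shift-before [-0.    0.02  2.74] shift-after [-0.    0.02  2.74]
```

```bash
python3 -m handwheel '{"deltas":[[1,0,0,0.4,0],[1,0,0,0.6,0],[1,0,0,0.6,0],[1,0,0,0.5,0],[1,0,0,0.4,0],[1,0,0,0.22,0],[1,0,0,0,0],[0,0,0,0,0],[-0.3,0,0,0,0],[-1,0,0,0,0],[-1,0,0,0,0],[-1,0,0,0,0],[-1,0,0,0,0],[-1,0,0,0,0],[-1,0,0,0,0]]}'
python3 - <<'E'
from h import *
go(445,-279,150,8.2)
E
```

```text
clock: 14.0
tcp_pos: [0.4526, 0.0968, 0.039]
orientation: [0.001, 0.571, 0.821, 0.0]
wrist_force: [-0.6, 0.4, 5.7]
finger_gap: 0.0355
grip_force: 40.9
tcp [452.6  96.8  39. ] yaw 20.4 j6 1.25 t 14.0 F [-0.6  0.4  5.7] gap 0.0355 
roll 1.22 shift-before [-8.74 -3.45 -2.78] shift-after [-9.27 -1.52 -2.78]
```

```bash
python3 -m handwheel '{"deltas":[[-1,0,0,-0.3,0],[-1,0,0,-0.7,0],[-1,0,0,-0.8,0],[-1,-0.3,-0.11,-0.8,0],[-1,-0.7,-0.28,-0.2,0],[-1,-0.74,-0.29,0,0],[-1,-0.75,-0.3,0,0],[-1,-0.75,-0.3,0,0],[-1,-0.75,-0.3,0,0],[-1,-0.75,-0.3,0,0],[-1,-0.75,-0.3,0,0],[-1,-0.75,-0.3,0,0],[-1,-0.75,-0.3,0,0],[-1,-0.75,-0.3,0,0],[-1,-0.5,-0.2,0,0],[-1,-0.25,-0.1,0,0],[-1,0,0,0,0.6],[-1,0,0,0,0.62],[-1,0,0,0,0],[-1,0,0,0,0]]}'
python3 - <<'E'
from h import *
go(445,-279,62,8.2)
c=cam("wrist"); np.save("pics/w4.npy",c,allow_pickle=True); cv2.imwrite("pics/w4.png",c["frame"][:,:,::-1])
E
```

```text
clock: 16.5
tcp_pos: [0.4436, -0.2682, 0.1504]
orientation: [-0.0, 0.654, 0.757, 0.0]
wrist_force: [0.1, -0.4, -0.3]
finger_gap: 0.0353
grip_force: 40.1
tcp [ 443.6 -268.2  150.4] yaw 8.3 j6 0.73 t 16.5 F [ 0.1 -0.4 -0.3] gap 0.0353 
roll 0.01 shift-before [-0.27 -0.    2.21] shift-after [-0.27 -0.    2.21]
```

View pics/w4.png

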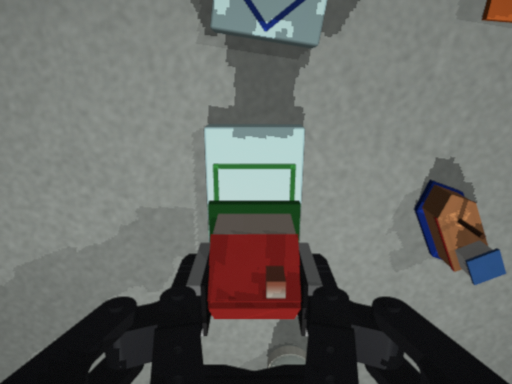

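The hut is held, with its base's front edge at row 202, cols 208–299. The green outline's near edge is at row 166, cols 214–295. The boat is at right, (457,230).

```bash
python3 - <<'E'
from m import *
c=np.load("pics/w4.npy",allow_pickle=True).item()
H=cv2.cvtColor(c["frame"],cv2.COLOR_RGB2HSV); g=cv2.inRange(H,(40,80,30),(90,255,200))
s=status.get_state(); T=s["tcp_pos"]; 
p=dpt(c,[(u,v) for u in range(215,295,8) for v in (205,208,211)]); print("base top z",np.median(p[:,2]))
zb=np.median(p[:,2])
rows=[np.where(g[190:215,u])[0][0]+190 for u in range(215,295,8)]; print(rows)
e=plane(c,[(u,v) for u,v in zip(range(215,295,8),rows)],zb)
cols=[np.where(g[v,190:320])[0][[0,-1]]+190 for v in (206,209)]; print(cols)
v=e[-1]-e[0]; print("base edge dir",np.degrees(np.arctan2(v[1],v[0])))
l=plane(c,[(cols[0][0]-.5,206),(cols[0][1]+.5,206)],zb); print("lat mid",l.mean(0),np.linalg.norm(l[1]-l[0]))
M=rot(s["orientation"]).as_matrix()
print("base edge rel tcp tool:",(M.T@(e.mean(0)-T))*1e3," lateral mid rel:",(M.T@(l.mean(0)-T))*1e3)
# outline
rows=[np.where(g[150:180,u])[0][[0,-1]]+150 for u in range(222,290,8)]; 
e=plane(c,[(u,r.mean()) for u,r in zip(range(222,290,8),rows)],.02); v=e[-1]-e[0]; print("outline dir",np.degrees(np.arctan2(v[1],v[0])))
cc=[np.where(g[v,200:310])[0][[0,-1]]+200 for v in range(172,195,4)]; print(cc)
l=plane(c,[(x+(.5 if i else -.5),v) for x_,v in zip(cc,range(172,195,4)) for i,x in enumerate(x_)],.02); print("width",np.linalg.norm(l[1]-l[0]))
print("outline line rel tcp tool:",(M.T@(e.mean(0)-T))*1e3," lateral mid rel:",(M.T@(l.mean(0)-T))*1e3)
E
```

```text
base top z 0.11700750966844467
[np.int64(190), np.int64(201), np.int64(201), np.int64(201), np.int64(201), np.int64(201), np.int64(201), np.int64(201), np.int64(202), np.int64(201)]
[array([208, 299]), array([208, 299])]
base edge dir -0.8928357543007873
lat mid [ 0.44070693 -0.24631459  0.11700751] 0.045531416464161895
base edge rel tcp tool: [25.24956281 -0.89959069 33.38359426]  lateral mid rel: [22.10378512  0.31000905 33.38263698]
outline dir 8.283406393620004
[array([214, 294]), array([214, 294]), array([214, 294]), array([214, 294]), array([214, 294]), array([214, 294])]
width 0.06276138651289923
outline line rel tcp tool: [ 18.50105829   0.64799608 130.3891131 ]  lateral mid rel: [  5.61075973   0.64824691 130.38546856]
```

```bash
python3 -m handwheel '{"deltas":[[-1,-0.16,0,0,0],[-1,-0.16,0,0.3,0],[-1,0,0,0.5,0],[-1,0,0,0.5,0],[-1,0,0,0.5,0],[-1,0,0,0.25,0],[-1,0,0,0.1,0],[-1,0,0,0.03,0],[-1,0,0,0,0],[-1,0,0,0,0]]}'
```

```text
clock: 17.8
tcp_pos: [0.4458, -0.2816, 0.0638]
orientation: [0.001, 0.655, 0.756, 0.0]
wrist_force: [-0.5, -0.6, -1.3]
finger_gap: 0.0351
grip_force: 40.1
```

```bash
python3 -m handwheel '{"deltas":[[-1,0,0,0.05,0],[-1,0,0,0.03,0],[-1,0,0,0.02,0],[-1,0,0,0,0],[-1,0,0,0,0]]}'
```

```text
clock: 18.42
tcp_pos: [0.4454, -0.2813, 0.0591]
orientation: [-0.0, 0.655, 0.756, 0.0]
wrist_force: [-0.1, -0.1, -1.6]
finger_gap: 0.0354
grip_force: 40.3
```

```bash
python3 -m handwheel '{"deltas":[[-1,0,0,0.03,0],[-1,0,0,0.02,0],[-1,0,0,0,0],[-1,0,0,0,0]]}'
```

```text
clock: 18.92
tcp_pos: [0.4454, -0.2813, 0.059]
orientation: [0.0, 0.655, 0.756, -0.0]
wrist_force: [-3.4, 4.3, 14.1]
finger_gap: 0.0354
grip_force: 42.0
```

```bash
python3 -m handwheel '{"deltas":[[-0.5,0,0,-0.02,0],[0,0,0,0,0],[0.5,0,0,0,0],[1,0,0,0,0],[1,0,0,0,0],[1,0,0,-0.2,0],[1,0,0,-0.5,0],[1,0,0,-0.8,0],[1,0,0,-0.8,0],[1,0.2,0.3,-0.8,-0.6],[1,0.4,0.5,-0.8,-0.7],[1,0.4,0.6,-0.4,-0.7],[1,0.4,0.6,0,-0.6],[1,0.1,0.3,0,0],[1,0,0,0,0]]}'
python3 - <<'E'
from h import *
go(610,-275,250,34.4)
c=cam("wrist"); np.save("pics/w5.npy",c,allow_pickle=True); cv2.imwrite("pics/w5.png",c["frame"][:,:,::-1])
E
```

```text
clock: 20.8
tcp_pos: [0.5096, -0.1918, 0.2299]
orientation: [-0.0, 0.468, 0.884, -0.0]
wrist_force: [0.2, -0.1, -0.8]
finger_gap: 0.0854
grip_force: 0.0
tcp [ 509.6 -191.8  229.9] yaw 34.2 j6 0.47 t 20.8 F [ 0.2 -0.1 -0.8] gap 0.0854 
roll -0.02 shift-before [-3.13  0.91 -0.5 ] shift-after [-3.13  0.9  -0.5 ]
```

View pics/w5.png

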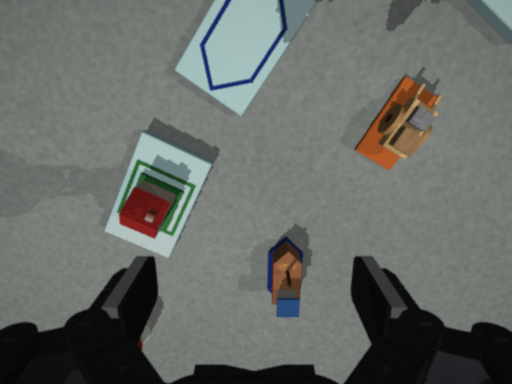

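The hut stands inside its green outline at (155,200). The boat is at (286,280), bow towards the camera and lined up with it. The cart is at (400,125), and the boat pad outline is at (245,40), cut off at the top.

```bash
python3 - <<'E'
from m import *
c=np.load("pics/w5.npy",allow_pickle=True).item(); t=np.load("pics/top.npy",allow_pickle=True).item()
for n,C,u,r in (("w",c,(286,272),42),("t",t,(343,190),18)):
    for lo,hi in ((.003,.009),(.012,.036),(.028,.036),(.045,.08)):
        q=cloud(C,u,r,lo,hi); print(n,lo,len(q),rect(q) if len(q)>4 else "",(q.mean(0)*1e3).round(1))
for n,C,u,r in (("w",c,(400,125),55),("t",t,(264,190),20)):
    for lo,hi in ((.003,.009),(.03,.06)):
        q=cloud(C,u,r,lo,hi); print("cart",n,lo,len(q),rect(q) if len(q)>4 else "")
print("cart orange w",colm(c,(400,125),55,(5,170,90),(14,255,255),.006))
# hut check
q=cloud(c,(158,196),40,.0235,.029); print("hut base",rect(q),len(q))
print("hut outline",colm(c,(157,196),50,(40,60,30),(90,255,200),.02))
E
```

```text
w 0.003 347 [ 609.1 -274.1   72.6   40.1  -56.6] [ 599.9 -273.1    5.6]
w 0.012 1240 [ 609.5 -274.8   67.2   31.   -56. ] [ 604.6 -269.4   29.6]
w 0.028 1032 [ 609.6 -275.    66.8   31.   -56. ] [ 606.6 -271.8   31.5]
w 0.045 459 [ 614.6 -282.7   43.9   24.1  -54.7] [ 618.8 -289.1   52.3]
t 0.003 182 [ 609.4 -282.1   93.1   92.5    0.9] [ 605.3 -279.9    4.8]
t 0.012 224 [ 609.6 -275.    65.9   30.5  -55.6] [ 606.9 -271.3   31.2]
t 0.028 209 [ 609.8 -275.2   65.4   30.5  -55.6] [ 607.7 -272.2   32.1]
t 0.045 90 [ 615.6 -283.9   45.4   23.6  -57.9] [ 621.  -292.4   53.8]
cart w 0.003 1753 [609.  -78.8  84.1  45.1 -86.2]
cart w 0.03 1977 [608.9 -78.8  50.4  37.2 -86.8]
cart t 0.003 342 [606.5 -79.3 103.6 103.2   0.9]
cart t 0.03 254 [607.9 -80.   47.8  35.7 -89.6]
cart orange w [608.7 -78.8  82.8  43.7 -85.7]
hut base [ 445.4 -280.6   46.3   46.1  -81.8] 507
hut outline [ 445.6 -279.2   64.1   63.9  -81.9]
```

```bash
python3 - <<'E'
from h import *
go(613.2,-280.5,34.5,34)
E
```

```text
tcp [ 509.3 -192.3  229.8] yaw 34.1 j6 0.47 t 20.85 F [-0.1 -0.5 -0.4] gap 0.0852 
roll 0.01 shift-before [-3.28  0.92  4.88] shift-after [-3.28  0.92  4.88]
```

```bash
python3 -m handwheel '{"deltas":[[1,-0.38,0.12,0,0],[1,-0.6,0.16,0,0],[1,-0.6,0.16,0.4,0],[1,-0.6,0.16,0.5,0],[1,-0.6,0.16,0.5,0],[1,-0.5,0.16,0.5,0],[1,0,0,0.2,0],[1,0,0,0,0]]}'
python3 - <<'E'
from h import *
go(613.2,-280.5,34.5,34)
E
```

```text
clock: 21.85
tcp_pos: [0.6123, -0.2801, 0.145]
orientation: [-0.001, 0.469, 0.883, 0.0]
wrist_force: [-1.2, 0.8, -0.5]
finger_gap: 0.0854
grip_force: 0.0
tcp [ 612.3 -280.1  145. ] yaw 34.1 j6 0.43 t 21.85 F [-1.2  0.8 -0.5] gap 0.0854 
roll 0.01 shift-before [-0.03  0.02  2.76] shift-after [-0.03  0.02  2.76]
```

```bash
python3 -m handwheel '{"deltas":[[1,-0.03,0.02,0.4,0],[1,0,0,0.6,0],[1,0,0,0.6,0],[1,0,0,0.5,0],[1,0,0,0.4,0],[1,0,0,0.26,0],[1,0,0,0,0],[0,0,0,0,0],[-0.4,0,0,0,0],[-1,0,0,0,0],[-1,0,0,0,0],[-1,0,0,0,0],[-1,0,0,0,0],[-1,0,0,0,0],[-1,0,0,0,0]]}' 40
python3 - <<'E'
from h import *
go(433.5,-98,150,0.4)
E
```

```text
clock: 23.72
tcp_pos: [0.6155, -0.2809, 0.0363]
orientation: [0.001, 0.468, 0.884, -0.0]
wrist_force: [-0.3, -0.8, 5.1]
finger_gap: 0.0292
grip_force: 41.5
tcp [ 615.5 -280.9   36.3] yaw 34.2 j6 0.43 t 23.73 F [-0.3 -0.8  5.1] gap 0.0292 
roll 3.38 shift-before [ 6.33 -1.19 -2.85] shift-after [ 4.6  -4.51 -2.85]
```

```bash
python3 -m handwheel '{"deltas":[[-1,0,0,-0.3,0],[-1,0,0,-0.6,0],[-1,0,0,-0.7,0],[-1,0.2,-0.04,-0.7,0],[-1,0.4,-0.08,-0.4,0],[-1,0.6,-0.11,-0.1,0],[-1,0.6,-0.11,0,0],[-1,0.6,-0.11,0,0],[-1,0.6,-0.11,0,0],[-1,0.6,-0.11,0,0],[-1,0.6,-0.11,0,0],[-1,0.6,-0.11,0,0],[-1,0.6,-0.11,0,0],[-1,0.4,-0.08,0,0],[-1,0,0,0,0.8],[-1,0,0,0,0.9],[-1,0,0,0,0.9],[-1,0,0,0,0.78],[-1,0,0,0,0],[-1,0,0,0,0]]}'
python3 - <<'E'
from h import *
go(433.5,-98,150,0.4)
c=cam("wrist"); np.save("pics/w6.npy",c,allow_pickle=True); cv2.imwrite("pics/w6.png",c["frame"][:,:,::-1])
E
```

```text
clock: 26.22
tcp_pos: [0.4489, -0.113, 0.1476]
orientation: [0.0, 0.704, 0.71, 0.0]
wrist_force: [0.1, -0.3, -0.5]
finger_gap: 0.0288
grip_force: 40.8
tcp [ 448.9 -113.   147.6] yaw 0.5 j6 1.14 t 26.23 F [ 0.1 -0.3 -0.5] gap 0.0288 
roll 0.01 shift-before [ 0.38 -0.38 -0.06] shift-after [ 0.38 -0.38 -0.06]
```

View pics/w6.png

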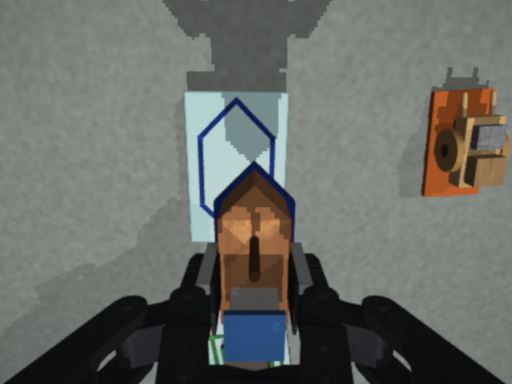

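The boat is held, with its base tip at (254,163) and sides at cols 215 and 295. Its pad outline shows its tip at (237,99) and sides at cols 200 and 274, with the slab spanning rows 93–241. The cart is at (465,143).

```bash
python3 - <<'E'
from m import *
c=np.load("pics/w6.npy",allow_pickle=True).item()
s=status.get_state(); T=s["tcp_pos"]; M=rot(s["orientation"]).as_matrix()
rel=lambda p:((p-T)@M*1e3).round(1)
H=cv2.cvtColor(c["frame"],cv2.COLOR_RGB2HSV); b=cv2.inRange(H,(105,110,20),(130,255,220)); 
p=dpt(c,[(217,212),(218,215),(292,212),(291,215)]); print("base z",p[:,2])
zb=np.median(p[:,2])
def edges(v,lo,hi): x=np.where(b[v,lo:hi])[0]+lo; return x[0]-.5,x[-1]+.5
tip=[np.where(b[155:175,u])[0][0]+155 for u in range(250,259)]; print(tip)
print("tip rel",rel(plane(c,[(254,min(tip)-.5)],zb)))
for v in (208,212,218): a,d=edges(v,211,305); print("lat",a,d,rel(plane(c,[(a,v),(d,v)],zb)).tolist())
# left/right slope points of base tip for yaw
for v in (145,155,165):
    x=np.where(b[v,190:300])[0]+190; print(v,x.min(),x.max(),rel(plane(c,[(x.min()-.5,v),(x.max()+.5,v)],.02))[:,:2].tolist())
tt=[np.where(b[94:115,u])[0][0]+94 for u in range(233,242)]; print(tt, "outline tip outer rel",rel(plane(c,[(237,min(tt)-.5)],.02)))
x=[(203,207)]; 
k=np.where(b[190:225,201])[0]+190; print("outline left col lower end",k[-1]); 
m=cv2.inRange(H,(80,20,90),(110,150,255))
for u in (196,): 
  k=np.where(m[60:280,u])[0]+60; print("slab rows",k[0],k[-1],rel(plane(c,[(u,k[0]-.5),(u,k[-1]+.5)],.02)).tolist())
for v in (110,130): 
  k=np.where(m[v,170:310])[0]+170; print("slab cols",k[0],k[-1],rel(plane(c,[(k[0]-.5,v),(k[-1]+.5,v)],.02)).tolist())
E
```

```text
base z [0.11753041 0.13790714 0.11613732 0.11668356]
[np.int64(165), np.int64(164), np.int64(163), np.int64(162), np.int64(162), np.int64(163), np.int64(164), np.int64(165), np.int64(165)]
tip rel [[45.3  0.5 30.5]]
lat 214.5 294.5 [[22.1, -18.8, 30.5], [22.1, 20.2, 30.5]]
lat 210.5 294.5 [[20.0, -20.8, 30.5], [20.0, 20.3, 30.5]]
lat 213.5 293.5 [[16.9, -19.5, 30.5], [16.8, 19.9, 30.5]]
145 198 274 [[35.3, -41.7], [35.3, 15.9]]
155 198 273 [[27.7, -42.1], [27.7, 15.3]]
165 199 273 [[19.9, -41.7], [19.9, 15.4]]
[np.int64(100), np.int64(99), np.int64(98), np.int64(98), np.int64(98), np.int64(99), np.int64(100), np.int64(101), np.int64(102)] outline tip outer rel [[ 69.5 -11.6 127.6]]
outline left col lower end 206
slab rows 90 241 [[75.0, -40.6, 127.6], [-44.5, -47.1, 127.6]]
slab cols 184 288 [[60.8, -50.5, 127.6], [60.8, 25.5, 127.6]]
slab cols 185 287 [[46.4, -50.7, 127.6], [46.4, 25.2, 127.6]]
```

```bash
python3 -m handwheel '{"deltas":[[-1,0.18,-0.17,0,0],[-1,0.17,-0.17,0.3,0],[-1,0,0,0.5,0],[-1,0,0,0.5,0],[-1,0,0,0.5,0],[-1,0,0,0.27,0],[-1,0,0,0.12,0],[-1,0,0,0.05,0],[-1,0,0,0,0],[-1,0,0,0,0]]}'
```

```text
clock: 27.52
tcp_pos: [0.4356, -0.0992, 0.0584]
orientation: [0.0, 0.705, 0.71, 0.0]
wrist_force: [-0.1, 0.6, -1.2]
finger_gap: 0.0292
grip_force: 40.8
```

```bash
python3 -m handwheel '{"deltas":[[-1,0,0,0.03,0],[-1,0,0,0.02,0],[-1,0,0,0,0],[-1,0,0,0,0]]}'; python3 -m handwheel '{"deltas":[[-1,0,0,0.02,0],[-1,0,0,0,0],[-1,0,0,0,0]]}'
```

```text
clock: 28.02
tcp_pos: [0.4353, -0.0991, 0.0563]
orientation: [0.0, 0.705, 0.71, 0.0]
wrist_force: [-0.6, 0.8, 4.6]
finger_gap: 0.029
grip_force: 41.4
clock: 28.4
tcp_pos: [0.4353, -0.0991, 0.0563]
orientation: [0.0, 0.705, 0.71, 0.0]
wrist_force: [-3.7, 1.8, 14.6]
finger_gap: 0.0292
grip_force: 42.6
```

```bash
python3 -m handwheel '{"deltas":[[-0.5,0,0,-0.03,0],[0,0,0,0,0],[0.5,0,0,0,0],[1,0,0,0,0],[1,0,0,0,0],[1,0,0,-0.2,0],[1,0,0,-0.5,0],[1,0,0,-0.8,0],[1,0,0,-0.8,0],[1,0.1,0.3,-0.8,0],[1,0.4,0.6,-0.8,0],[1,0.5,0.6,-0.4,0],[1,0.2,0.6,0,0],[1,0,0.4,0,0],[1,0,0.3,0,-0.3],[1,0,0,0,0]]}'
python3 - <<'E'
from h import *
go(608.8,-78.8,150,3.6)
c=cam("wrist"); np.save("pics/w7.npy",c,allow_pickle=True); cv2.imwrite("pics/w7.png",c["frame"][:,:,::-1])
E
```

```text
clock: 30.4
tcp_pos: [0.5473, -0.0502, 0.2286]
orientation: [0.0, 0.686, 0.728, 0.0]
wrist_force: [0.2, 0.4, -0.3]
finger_gap: 0.0854
grip_force: 0.0
tcp [547.3 -50.2 228.6] yaw 3.4 j6 1.27 t 30.4 F [ 0.2  0.4 -0.3] gap 0.0854 
roll -0.02 shift-before [-0.8   1.49  1.96] shift-after [-0.81  1.49  1.96]
```

View pics/w7.png

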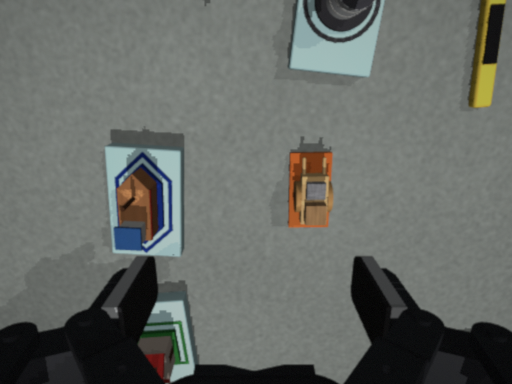

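The boat stands upright inside its outline at (143,200). The cart is unobstructed at (312,190), shafts pointing up. I'll measure the cart and check the boat.

```bash
python3 - <<'E'
from m import *
c=np.load("pics/w7.npy",allow_pickle=True).item()
for lo,hi in ((.003,.009),(.012,.06),(.03,.036),(.04,.06)):
    q=cloud(c,(312,190),45,lo,hi); print("cart",lo,len(q),rect(q))
print("orange",colm(c,(311,190),45,(5,170,90),(14,255,255),.006))
q=cloud(c,(143,200),55,.0235,.029); print("boat base",rect(q),len(q))
m=cv2.inRange(cv2.cvtColor(c["frame"],cv2.COLOR_RGB2HSV),(108,110,20),(130,255,220)); b=blob(m,(143,198),52); print("outline",rect(plane(c,b,.02)))
go(608.8,-78.8,34,3.5)
E
```

```text
cart 0.003 1255 [609.1 -78.4  84.4  44.4 -86. ]
cart 0.012 1891 [608.2 -70.2  66.5  36.8 -86.4]
cart 0.03 490 [608.9 -78.3  50.2  36.3 -86.1]
cart 0.04 811 [609.  -78.8  41.2  20.4 -86.2]
orange [608.9 -77.9  83.5  43.1 -86.3]
boat base [441.7 -95.8  83.6  38.3 -73.7] 454
outline [440.7 -96.7 104.6  57.3 -77. ]
tcp [546.7 -50.2 228.5] yaw 3.3 j6 1.27 t 30.45 F [-0.7  0.4  0.9] gap 0.0856 
roll -0.02 shift-before [-0.81  1.51  4.86] shift-after [-0.81  1.51  4.86]
```

```bash
python3 -m handwheel '{"deltas":[[1,-0.2,0.37,0.3,-0.05],[1,-0.2,0.38,0.4,0],[1,-0.2,0.38,0.6,0],[1,-0.2,0.38,0.6,0],[1,0,0,0.5,0],[1,0,0,0,0],[1,0,0,0,0]]}'
python3 - <<'E'
from h import *
go(609,-78.4,34,3.8)
E
```

```text
clock: 31.32
tcp_pos: [0.6094, -0.0785, 0.1327]
orientation: [0.0, 0.683, 0.731, 0.0]
wrist_force: [0.4, -0.5, 0.5]
finger_gap: 0.0855
grip_force: 0.0
tcp [609.4 -78.5 132.7] yaw 3.9 j6 1.24 t 31.32 F [ 0.4 -0.5  0.5] gap 0.0855 
roll 0.01 shift-before [ 0.   -0.01  2.47] shift-after [ 0.   -0.01  2.47]
```

```bash
python3 -m handwheel '{"deltas":[[1,0,0,0.4,0],[1,0,0,0.6,0],[1,0,0,0.6,0],[1,0,0,0.5,0],[1,0,0,0.37,0],[1,0,0,0,0],[0,0,0,0,0],[-0.3,0,0,0,0],[-1,0,0,0,0],[-1,0,0,0,0],[-1,0,0,0,0],[-1,0,0,0,0],[-1,0,0,0,0],[-1,0,0,0,0],[-1,0,0,-0.3,0],[-1,0,0,-0.6,0],[-1,0,0,-0.8,0],[-1,0,0,-0.8,0],[-1,0,0,-0.4,0],[-1,0,0,0,0]]}' 40
python3 - <<'E'
from h import *
go(442.5,304,150,11.6)
E
```

```text
clock: 33.83
tcp_pos: [0.6099, -0.0784, 0.1507]
orientation: [0.001, 0.683, 0.731, 0.001]
wrist_force: [-0.9, -0.9, -0.6]
finger_gap: 0.0352
grip_force: 41.7
tcp [609.9 -78.4 150.7] yaw 3.9 j6 1.24 t 33.83 F [-0.9 -0.9 -0.6] gap 0.0352 
roll -0.77 shift-before [ 9.82 -3.53  0.  ] shift-after [10.21 -2.18  0.  ]
```

```bash
python3 -m handwheel '{"deltas":[[-1,0.3,-0.1,0,0],[-1,0.6,-0.2,0,0],[-1,0.7,-0.25,0,0],[-1,0.7,-0.25,0,0],[-1,0.7,-0.25,0,0],[-1,0.7,-0.25,0,0],[-1,0.7,-0.25,0,0],[-1,0.7,-0.25,0,0],[-1,0.7,-0.25,0,0],[-1,0.7,-0.25,0,0],[-1,0.7,-0.25,0,0],[-1,0.7,-0.25,0,0],[-1,0.7,-0.25,0,0],[-1,0.7,-0.25,0,0],[-1,0.4,-0.18,0,0],[-1,0.1,-0.05,0,-0.4],[-1,0,0,0,-0.37],[-1,0,0,0,0],[-1,0,0,0,0]]}'
python3 - <<'E'
from h import *
go(442.5,304,150,11.6)
c=cam("wrist"); np.save("pics/w8.npy",c,allow_pickle=True); cv2.imwrite("pics/w8.png",c["frame"][:,:,::-1])
E
```

```text
clock: 36.2
tcp_pos: [0.4412, 0.3032, 0.1494]
orientation: [-0.0, 0.632, 0.775, -0.0]
wrist_force: [0.4, -0.5, -0.4]
finger_gap: 0.0351
grip_force: 41.7
tcp [441.2 303.2 149.4] yaw 11.5 j6 1.82 t 36.2 F [ 0.4 -0.5 -0.4] gap 0.0351 
roll -0.01 shift-before [ 0.01  0.03 -0.02] shift-after [ 0.01  0.03 -0.02]
```

View pics/w8.png

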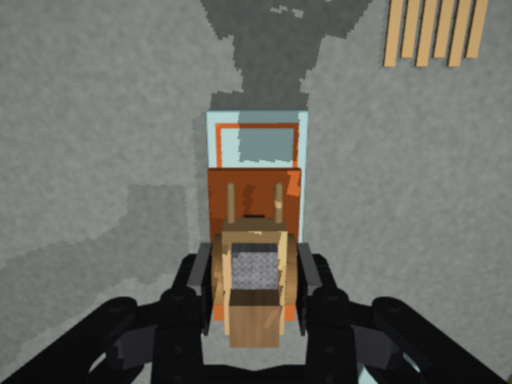

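The cart is held over its pad, its base front edge at row 168, cols 208–301. The orange outline's edge is at row 125, cols 217–298.

```bash
python3 - <<'E'
from m import *
c=np.load("pics/w8.npy",allow_pickle=True).item()
s=status.get_state(); T=s["tcp_pos"]; M=rot(s["orientation"]).as_matrix()
rel=lambda p:((p-T)@M*1e3).round(1)
H=cv2.cvtColor(c["frame"],cv2.COLOR_RGB2HSV); o=cv2.inRange(H,(4,150,60),(14,255,255)); m=cv2.inRange(H,(80,15,60),(110,150,255))
zb=np.median(dpt(c,[(u,v) for u in (214,222,240,260,290) for v in (173,178)])[:,2]); print("base top z",zb)
for u in (212,225,285,296): 
    k=np.where(o[160:185,u])[0]+160; print("front",u,k[0],rel(plane(c,[(u,k[0]-.5)],zb)))
for v in (175,200,220):
    k=np.where(o[v,200:312])[0]+200; print("lat",k[0],k[-1],rel(plane(c,[(k[0]-.5,v),(k[-1]+.5,v)],zb)).tolist())
for u in (225,240,275,290):
    k=np.where(o[115:140,u])[0]+115; print("outl",u,k[0],k[-1],rel(plane(c,[(u,k[0]-.5)],.02)))
for v in (135,145,155):
    k=np.where(o[v,200:312])[0]+200; print("outl lat",k[0],k[-1],rel(plane(c,[(k[0]-.5,v),(k[-1]+.5,v)],.02)).tolist())
E
```

```text
base top z 0.1204230171393525
front 212 169 [[ 42.3 -19.   29. ]]
front 225 169 [[ 42.3 -13.   29. ]]
front 285 169 [[42.3 14.8 29. ]]
front 296 160 [[46.5 19.8 29. ]]
lat 208 300 [[39.2, -21.3, 29.0], [39.1, 22.1, 29.0]]
lat 209 298 [[26.8, -21.3, 29.0], [26.7, 21.7, 29.0]]
lat 210 297 [[16.4, -21.3, 29.0], [16.4, 21.6, 29.0]]
outl 225 124 127 [[ 50.9 -20.9 129.4]]
outl 240 124 127 [[ 50.9  -9.8 129.4]]
outl 275 124 127 [[ 50.8  16.  129.4]]
outl 290 124 127 [[ 50.8  27.1 129.4]]
outl lat 216 297 [[42.4, -28.2, 129.4], [42.4, 32.9, 129.4]]
outl lat 217 297 [[34.9, -27.7, 129.4], [34.9, 33.2, 129.4]]
outl lat 217 296 [[27.3, -28.0, 129.4], [27.2, 32.8, 129.4]]
```

```bash
python3 -m handwheel '{"deltas":[[-1,0,0.055,0.2,0],[-1,0,0,0.5,0],[-1,0,0,0.5,0],[-1,0,0,0.5,0],[-1,0,0,0.35,0],[-1,0,0,0.15,0],[-1,0,0,0.08,0],[-1,0,0,0.03,0],[-1,0,0,0,0],[-1,0,0,0,0]]}'
```

```text
clock: 37.5
tcp_pos: [0.4442, 0.3039, 0.0577]
orientation: [0.0, 0.632, 0.775, 0.0]
wrist_force: [-0.6, -0.2, -0.7]
finger_gap: 0.0348
grip_force: 41.7
```

```bash
python3 -m handwheel '{"deltas":[[-1,0,0,0.03,0],[-1,0,0,0.02,0],[-1,0,0,0,0],[-1,0,0,0,0]]}'
```

```text
clock: 38.0
tcp_pos: [0.4438, 0.3037, 0.0552]
orientation: [-0.0, 0.632, 0.775, 0.0]
wrist_force: [-0.0, -0.2, -0.3]
finger_gap: 0.035
grip_force: 41.7
```

```bash
python3 -m handwheel '{"deltas":[[-1,0,0,0.03,0],[-1,0,0,0,0],[-1,0,0,0,0]]}'
```

```text
clock: 38.38
tcp_pos: [0.444, 0.3038, 0.0545]
orientation: [0.0, 0.632, 0.775, 0.0]
wrist_force: [-1.9, -1.0, 5.0]
finger_gap: 0.035
grip_force: 42.4
```

Contact. I'll release, rise clear, then check everything.

```bash
python3 -m handwheel '{"deltas":[[-0.5,0,0,0,0],[0,0,0,0,0],[0.5,0,0,0,0],[1,0,0,0,0],[1,0,0,0,0],[1,0,0,-0.2,0],[1,0,0,-0.5,0],[1,0,0,-0.8,0],[1,0,0,-0.8,0],[1,0.2,0,-0.8,0],[1,0.6,0,-0.8,0],[1,0.8,0,-0.5,0],[1,0.8,0,0,0],[1,0.4,0,0,0],[1,0,0,0,0]]}'
python3 - <<'E'
from m import *
c=cam("wrist"); t=cam("top"); np.save("pics/w9.npy",c,allow_pickle=True)
cv2.imwrite("pics/w9.png",c["frame"][:,:,::-1])
cv2.imwrite("pics/t9.png",cv2.resize(t["frame"][160:290,70:430,::-1],None,fx=2.2,fy=2.2,interpolation=cv2.INTER_CUBIC))
E
```

```text
clock: 40.25
tcp_pos: [0.4209, 0.4138, 0.2297]
orientation: [0.0, 0.631, 0.775, -0.0]
wrist_force: [0.0, -0.4, 0.3]
finger_gap: 0.0856
grip_force: 0.0
```

View pics/w9.png

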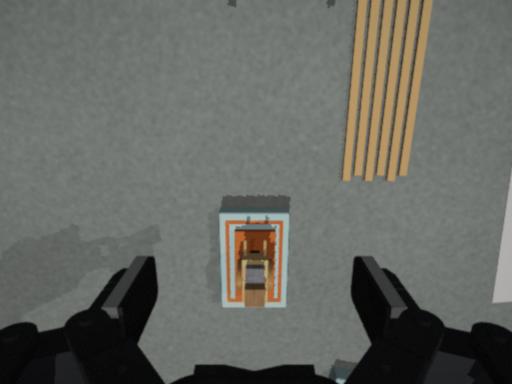

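View pics/t9.png

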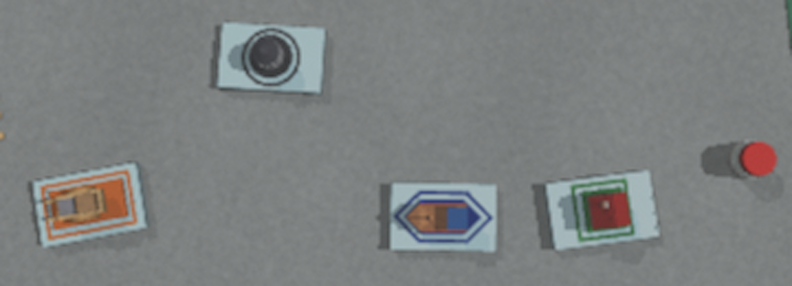

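The cart stands inside its outline at (256,265). The top crop shows all four models upright in their outlines and the jar in place. I'll take one close look at the boat's gap, and check the knife and jar numerically.

```bash
python3 - <<'E'
from m import *
c=np.load("pics/w7.npy",allow_pickle=True).item(); w=np.load("pics/w9.npy",allow_pickle=True).item()
cv2.imwrite("pics/b.png",np.hstack([cv2.resize(x["frame"][v:v+125,u:u+90,::-1],None,fx=4,fy=4,interpolation=2) for x,u,v in ((c,98,140),(w,212,200))]))
t=cam("top"); t0=np.load("pics/top.npy",allow_pickle=True).item()
for x in (t0,t): print(colm(x,(413,232),15,(0,150,80),(8,255,255),.05),colm(x,(200,132),40,(22,150,80),(35,255,255),.012))
q=cloud(t,(193,186),20,.0235,.029); print("silo base",circ(q[cv2.convexHull((q[:,:2]*1e3).astype(np.float32),returnPoints=False)[:,0]]))
E
```

```text
[ 504.3 -446.7   34.4   31.7  -89.2] [nan nan  0.  0.  0.]
[ 504.3 -446.7   34.4   31.7  -89.2] [nan nan  0.  0.  0.]
silo base [613.6 100.1  49.2]
```

View pics/b.png

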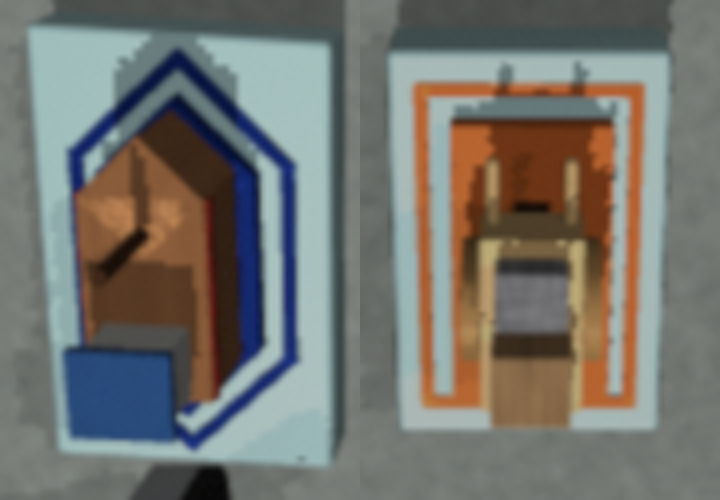

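```bash
python3 - <<'E'
from m import *
c=np.load("pics/w9.npy",allow_pickle=True).item()
q=cloud(c,(256,262),52,.0235,.029); print("cart base",rect(q),len(q),"pad",padm(c,(254,262),60))
print("outline",colm(c,(254,262),60,(4,150,60),(14,255,255),.02))
c=np.load("pics/w7.npy",allow_pickle=True).item()
q=cloud(c,(150,200),60,.0235,.029); a=np.radians(-89.7); d=np.array([np.cos(a),np.sin(a)]); n=np.array([-d[1],d[0]])
print("boat rel top pad: along",((q[:,:2]-[.4332,-.0987])@d*1e3)[[0]], [f(((q[:,:2]-[.4332,-.0987])@v*1e3)) for v in (d,n) for f in (np.min,np.max)],"pad",padm(c,(145,200),62))
E
```

```text
cart base [444.1 303.8  85.2  43.9 -78.7] 1168 pad [443.5 305.3 119.2  76.4 -78.5]
outline [443.6 304.9  99.2  60.3 -78.4]
boat rel top pad: along [-24.86089334] [np.float64(-44.605739135818), np.float64(42.49933761166974), np.float64(-17.664152526046024), np.float64(22.543845633028404)] pad [436.5 -98.3 120.6  77.2  89.8]
```

Measured in the same wrist view, the cart and boat sit within about 1.5 mm of their outline centres. The gripper is open and clear of everything, so I'm handing in.

```bash
python3 -c "
from workcell import hand_in
print(hand_in())"
```

```text
the job is handed in; nothing more can be done
None
```

All four models stand upright inside the outlines on their own pads, each within about 2 mm of centre, set down gently and released; the jar has not moved, my check of the knife's position gave no reading but nothing was done near it, and the job was handed in at about 40 s of the 106 s allowed.

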